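# Close up the canister row

### The job

Tidy the three square white canisters into one straight row: all flush and square against the dark fence, side by side without gaps between its fixed end cheek and the sliding aluminium bookend, with the bookend slid up snug against the row. Do not tip a canister over, and leave the shaker and jug on the lazy susan and the lid of the aluminium box undisturbed.

Things in the scene. Friction and masses are not known exactly. Their poses are not given: they have to be found in the camera images.
- rack: Fixed dark-wood rack. Origin: on the shelf surface, on the front face of its fence; x points away from the robot, square to the fence, y along the fence to the robot's left. Fence: x 0 to 14 mm, y -219 to 301 mm, 60 mm high, aluminium rail behind. No floor: canisters slide on the shelf. Flush canisters have origin x = -44 mm; in the closed row y = -161, -73, 15 mm (any order).
- cheek_inner (a point): Middle of the inner face (towards the bookend) of the rack's fixed end cheek, 30 mm above the shelf. The cheek stands at the robot's right end of the fence: rack x -100 to 0 mm, y -219 to -205 mm, 60 mm high.
- bookend (a joint): Travel of the bookend along the fence towards the cheek, m: 0 = farthest from the cheek (robot's left), starts at 0 to 0.03, limit 0.22. Its inner face is at rack y = 240 mm minus this; the row is closed up at 0.181. About 1.5 N of friction; stays where left; pushes the canisters ahead of it.
- bookend_mid (a point): Top edge of the upright aluminium bookend plate, at mid thickness. Plate: square to the fence, 14 mm thick along rack y, rack x -100 to -2 mm (this point at x -55 mm), 2 to 90 mm above the shelf, 28 mm higher than the canisters: pinch its top from above or push its outer face. An arm bridges over the fence to the rail.
- canister_a: One of three identical loose square canisters, white ceramic with cork lid: body 88 x 88 mm, 50 mm high, lid 80 x 80 mm to 62 mm overall, about 350 g (varies); slides when pushed; body too wide to grip. Origin: centre of underside; x and y square to its sides, z up. Starts askew in front of the fence, not touching it.
- canister_b: One of three identical loose square canisters, white ceramic with cork lid: body 88 x 88 mm, 50 mm high, lid 80 x 80 mm to 62 mm overall, about 350 g (varies); slides when pushed; body too wide to grip. Origin: centre of underside; x and y square to its sides, z up. Starts askew in front of the fence, not touching it.
- canister_c: One of three identical loose square canisters, white ceramic with cork lid: body 88 x 88 mm, 50 mm high, lid 80 x 80 mm to 62 mm overall, about 350 g (varies); slides when pushed; body too wide to grip. Origin: centre of underside; x and y square to its sides, z up. Starts askew in front of the fence, not touching it.
- susan: Lazy susan to the robot's right of the rack: white plastic disc, 240 mm diameter, top 23 mm above the shelf, turns freely on a fixed foot. Origin: under its centre. Bystander.
- shaker: Stainless shaker with lid, 72 mm diameter, 155 mm high, loose on the lazy susan. Origin: centre of its underside. Bystander.
- jug: Small white ceramic jug with a handle, 72 mm diameter, 85 mm high, loose on the lazy susan. Origin: centre of its underside. Bystander.
- box: Fixed aluminium box with a hinged lid, 160 (x) x 120 (y) x 80 mm plus lid and knob, about 125 mm high in all, to the robot's left of the rack. Origin: centre of its underside. Bystander.
- box_lid (a joint): Opening angle of the aluminium box's lid, rad; 0 = shut, as it starts.
There are look-alikes about, which are no part of the job. What is shaped like the canister_b but green or purple is not meant.

How it is judged:
By the outcome, as a careful person would: the job done as asked, in the order asked, and still so for the second after the job is handed in, with the robot touching nothing.
It also fails if it takes over 58 s, if anything falls off the work surface, if the arm or the gripper's body presses on something with over 40 N, if the wrist force passes 120 N, or if a joint passes its speed limit or range.

### The arm

A 6-joint arm with a two-finger parallel gripper is mounted at the origin on the work surface. World frame = base frame: x ahead of the robot, y to its left, z up, the work surface at z = 0. Lengths are in mm, angles in rad, forces in N, time in s.
With the tool pointing down it reaches from about 350 to 775 mm from the base axis. Payload 7.3 kg.
Tool frame: the origin (TCP) lies midway between the tips of the shut fingers; the grasp point (between the pads) lies 19 mm behind it; z points along the fingers, y is the line along which they close (so a half turn about z gives the same grasp; the last joint's range is limited). The gripper opens to 92 mm and grips with 3 to 60 N. Pads are 19 mm wide; open, the fingers measure 130 mm over their backs; the gripper's body (75 mm by 190 mm) begins 47 mm behind the grasp point.
Start: joints at [-1.401, 0.342, 1.524, -0, 1.275, -0.146], TCP at [163.075, -499.05, 226.741] pointing down, gripper open.
Joint ranges: [-2.53, 2.53], [-0.77, 2.02], [0.04, 2.7], [-1, 4.14], [0.28, 2.66], [-3.11, 3.11]. Speed limits (rad/s): [2.57, 2.57, 3.14, 3.14, 3.14, 3.14].

### API

Orientations are given as [roll, pitch, yaw] about the fixed x, y, z axes, in that order (R = Rz(yaw) Ry(pitch) Rx(roll)).
In Python, from plant import monitor, optics, workorder gives the robot as it stands. The module is installed in compiled form; this text tells all that it offers.
- The arm moves only by the tool servo_tool, never from a script. Its arguments are lists of equal length, an entry for each row: "linear": the shift along the tool's x, y, z as a fraction of full scale, a list of three; "spin": the turn about the tool's z as a fraction of full scale. In form: {"linear": [[dx, dy, dz], ...], "spin": [spin, ...]}. A call has exactly 8 rows; each row shifts and turns the commanded pose from where the row before left it, along the tool's axes as they then stand; what a row does not reach is not made up. Full scale, the value 1, is 200 mm for a shift and 90 degrees for a turn. A row lasts 1/8 s, in which the tool goes at most 62.5 mm and 10.7 degrees, less where a joint would pass 70% of its speed; a pose out of reach is approached as far as the arm can. A call with a number of a shift or a turn outside -1 to 1 is refused whole. A call with a gripper value outside its range is refused whole. "hand" is the opening, from -1 (shut) to 1 (fully open), set as the call begins (left out, the last holds). The fingers move at their own pace and stop on an object; the grip force is fixed at half the most. Time passes only in rows, so rows that do not move let the fingers close, or fill a call up. It gives the time, the measured TCP pose, the force, the opening and the grip force at its end, in the units of the state.
- monitor.get_obs(): the state, without advancing time (a new reading comes with each control period).
- optics.capture(name): name is "scene" or "side" or "wrist"; returns a dict with "frame" (420x560x3 uint8, blue, green, red), "K" (3x3 intrinsics, pixels), "world_to_cam" (4x4, takes a point from world to camera coordinates). Camera axes: x right, y down, z forward; pixel columns grow to the right and rows downward; lengths in mm; the calibration is good to about 2 mm. The wrist camera is an equidistant fisheye: a pixel r from the principal point sees the ray r / f radians off the axis. A picture is of the moment at which its call begins. There is no depth.
- workorder.close_job(): hands the job in; it is judged then, once.
The state is a dict: "time": time; "joint_positions": joint angles; "dq": joint speeds; "tau": joint torques, N m; "tool_pos": TCP position; "tcp_rot": TCP orientation; "contact_force": force on the tool from outside, world axes, zero at the start; "moment": the same for the moment, N m; "grip_width": finger opening in mm; "finger_force": force on a finger pad.
Only numpy, scipy, OpenCV 4.12 (cv2) and the standard library are available. Lean on these libraries where they do the work, as an engineer would, in place of code of your own. Each camera call takes 0.05 s, during which the arm holds its last target. There are 200 camera calls.

## Working session

There is one attempt and no reset: what is moved stays moved. The work goes in short steps, Python scripts to look and compute and a tool call to move; the robot and the scene stay as the last step left them, time stands still between calls to the robot, and variables do not carry over. Pictures are saved under pics/ and viewed, at most 10 in all, crops included, and the job is handed in when it is done.

Besides the shell and the picture viewer there is one more tool, called as name([rows], argument=value, ...), one row to a line, values as JSON. servo_tool: Moves the arm, as the interface text tells. Shift numbers are shares of 200 mm and turn numbers shares of 90 degrees, none past 1 either way. Its arguments: {"type":"object","properties":{"linear":{"type":"array","items":{"type":"array","items":{"type":"number","minimum":-1,"maximum":1}}},"spin":{"type":"array","items":{"type":"number","minimum":-1,"maximum":1}},"hand":{"type":"number"}},"required":["linear","spin"]}

```bash
mkdir -p pics
cat > h.py <<'E'
import numpy as np, cv2, pickle
from plant import monitor, optics, workorder
def cap(n,f):
    d=optics.capture(n); cv2.imwrite(f'pics/{f}.png',d['frame']); pickle.dump(d,open(f'pics/{f}.pkl','wb')); return d
def ray(d,u,v,z):
    K=d['K'];T=np.array(d['world_to_cam']);R=T[:3,:3];c=-R.T@T[:3,3]
    r=R.T@np.linalg.inv(K)@[u,v,1]; return c+r*(z-c[2])/r[2]
def proj(d,p):
    q=np.array(d['world_to_cam'])@[*p,1]; q=d['K']@q[:3]; return q[:2]/q[2]
E
python3 - <<'E'
from h import *
a=cap('scene','s0');b=cap('side','d0')
for d in(a,b):
    T=np.array(d['world_to_cam']);print(-T[:3,:3].T@T[:3,3],T[2,:3],d['K'][0,0])
o=monitor.get_obs();print(o['tcp_rot'],o['time'],o['grip_width'])
E
```

```text
[1271.1093356  -308.33089174 1271.87792733] [-0.52243825  0.22045948 -0.82368434] 465.86196336827084
[ -198.20521655 -1089.80681331   969.541999  ] [ 0.47075843  0.68860072 -0.55155738] 445.90375725311793
[-3.14030643e+00 -1.85673283e-04  3.15794054e-01] 0.1 91.84143849851124
```

View pics/s0.png

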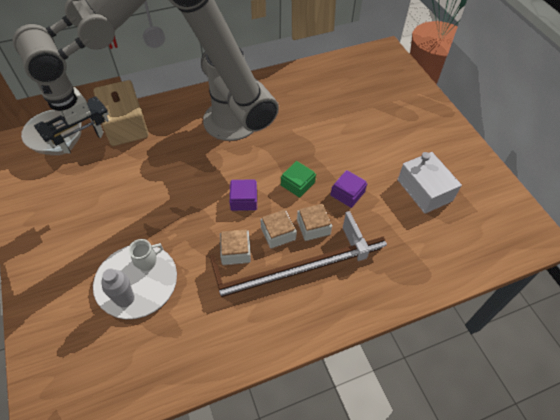

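View pics/d0.png

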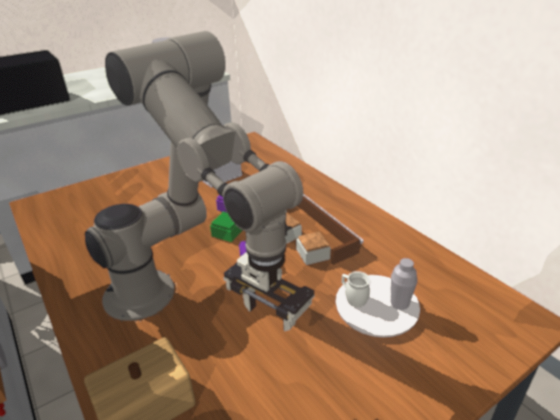

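The scene view shows the three canisters at about (235,246), (278,230) and (314,222). The fence rail runs from (222,292) to (385,243), the bookend is near (355,235), and the decoys are nearer the robot. I'll enlarge that area.

Run:
```python
from h import *
im=cv2.imread('pics/s0.png')[160:305,200:400]
cv2.imwrite('pics/c0.png',cv2.resize(im,None,fx=4,fy=4,interpolation=cv2.INTER_CUBIC))
```

```text
(no output)
```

View pics/c0.png

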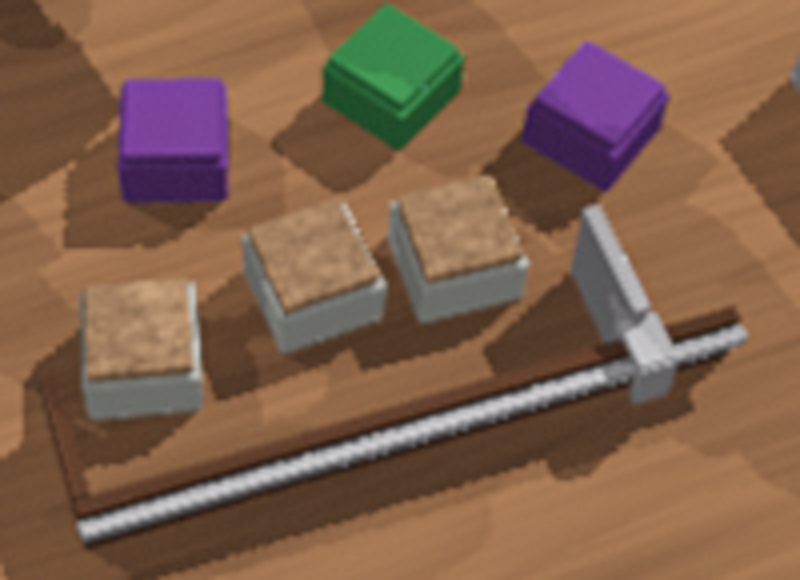

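Run:
```python
from h import *
d=pickle.load(open('pics/s0.pkl','rb'))
W=lambda u,v,z: ray(d,200+u/4,160+v/4,z)[:2]
np.set_printoptions(precision=1,suppress=True)
for n,P in dict(A=[(82,285),(192,283),(198,372),(85,378)],B=[(246,238),(342,203),(382,278),(283,308)],C=[(392,208),(488,180),(524,250),(420,285)]).items():
    p=np.array([W(u,v,62) for u,v in P]); e=np.roll(p,-1,0)-p
    print(n,p.mean(0),np.linalg.norm(e,axis=1),np.degrees(np.arctan2(e[:,1],e[:,0])))
for n,P in dict(dP1=[(120,82),(225,80),(228,155),(120,155)],dG=[(388,5),(462,58),(398,105),(325,70)],dP2=[(590,42),(665,95),(608,150),(528,102)]).items():
    print(n,np.mean([W(u,v,62) for u,v in P],0))
a,b=W(90,498,60),W(735,309,60);print('fence front',a,b,np.linalg.norm(b-a),np.degrees(np.arctan2(*(b-a)[::-1])))
print('cheek',W(46,395,60),W(82,508,60)); print('plate',W(587,207,90),W(600,205,90),W(645,312,90), W(632,318,90))
print('rail L end',W(80,530,60),W(745,333,60))
```

```text
A [ 557.9 -162.3] [83.8 78.1 83.4 81.3] [  70.1  -15.9 -107.7  164.3]
B [544.4 -16.6] [82.1 76.  80.4 70. ] [  92.7    2.   -91.6 -176.5]
C [562.   96.4] [81.9 70.8 88.  74.1] [ 88.2  -1.1 -89.8 174.2]
dP1 [378.5 -74. ]
dG [386.2 116.7]
dP2 [483.  258.6]
fence front [ 676.8 -238.5] [703.6 266.6] 505.79476848851255 86.95920636491357
cheek [ 585.8 -243.7] [ 682.2 -246. ]
plate [595.1 190. ] [597.  200.2] [695.8 188.6] [697.  177.2]
rail L end [ 697.8 -252.4] [725.1 263.5]
```

servo_tool([
  [0,0,0],
  [0,0,0],
  [0.146,-0.178,0],
  [0.146,-0.178,0],
  [0.146,-0.178,0],
  [0.146,-0.178,0],
  [0.146,-0.178,0],
  [0.146,-0.178,0],
], spin=[0.1175,0.1175,0,0,0,0,0,0], hand=-0.13)

```text
time: 1.1
tool_pos: [350.1, -293.8, 226.5]
tcp_rot: [-3.141, 0.0, -0.053]
contact_force: [-0.0, -1.0, -0.8]
grip_width: 39.9
finger_force: 0.0
```

```bash
cat >> h.py <<'E'
O=np.array([687.7,-33.8]);YAW=-0.053
def rk(p):
    c,s=np.cos(YAW),np.sin(YAW);d=np.array(p[:2])-O;return np.array([c*d[0]+s*d[1],-s*d[0]+c*d[1]])
def wd(p):
    c,s=np.cos(YAW),np.sin(YAW);return O+np.array([c*p[0]-s*p[1],s*p[0]+c*p[1]])
def st():
    o=monitor.get_obs();print('t',round(o['time'],2),'rack',rk(o['tool_pos']).round(1),'z',round(o['tool_pos'][2],1),'yaw',round(o['tcp_rot'][2],4),'F',np.round(o['contact_force'],1),'grip',round(o['grip_width'],1))
E
python3 - <<'E'
from h import *
st()
d=pickle.load(open('pics/s0.pkl','rb'))
print('jug',ray(d,141,262,23),'shaker',ray(d,122,303,23),'susan',ray(d,135,282,23))
E
```

```text
t 1.1 rack [-323.3 -277.5] z 226.5 yaw -0.0535 F [-0.  -1.  -0.8] grip 39.9
jug [ 499.09075984 -442.32564073   23.        ] shaker [ 610.37739888 -519.99914646   23.        ] susan [ 558.35887428 -472.40597496   23.        ]
```

servo_tool([
  [0.144,-0.178,0],
  [0.144,-0.178,0],
  [0.144,-0.178,0],
  [0.144,-0.178,0.2],
  [0,0,0.25],
  [0,0,0.25],
  [0,0,0.25],
  [0,0,0],
], spin=[0,0,0,0,0,0,0,0])

```text
time: 2.1
tool_pos: [469.4, -157.7, 33.7]
tcp_rot: [-3.138, 0.008, -0.053]
contact_force: [0.0, -0.0, 0.7]
grip_width: 39.9
finger_force: 0.0
```

Run:
```python
from h import *
st(); cap('wrist','w1'); cap('side','d1')
```

```text
t 2.1 rack [-211.5 -135.3] z 33.7 yaw -0.0533 F [ 0.  -0.   0.7] grip 39.9
```

View pics/w1.png

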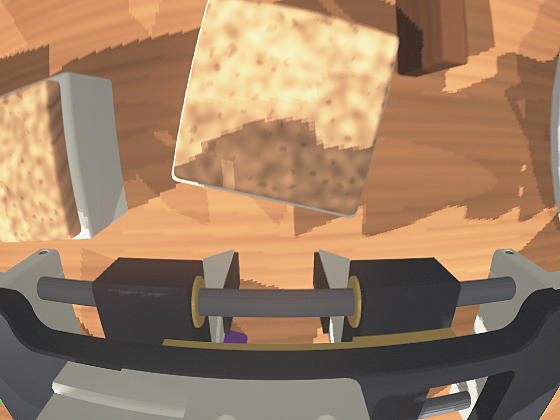

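The wrist view shows canister A straight ahead of the fingers. Its near corner is at about (355,215), and the finger tips are at about (220,270) and (335,270). I'm pushing it forward now.

servo_tool([
  [0.08,0,0],
  [0.06,0,0],
  [0.06,0,0],
  [0.06,0,0],
  [0.06,0,0],
  [0.06,0,0],
  [0.06,0,0],
  [0.05,0,0],
], spin=[0,0,0,0,0,0,0,0])

```text
time: 3.2
tool_pos: [570.6, -164.3, 36.6]
tcp_rot: [3.142, 0.0, -0.053]
contact_force: [-5.0, 0.1, 3.8]
grip_width: 40.2
finger_force: 2.4
```

Run:
```python
from h import *
st()
```

```text
t 3.2 rack [-110.  -136.5] z 36.6 yaw -0.0532 F [-5.   0.1  3.8] grip 40.2
```

servo_tool([
  [0.01,0,0],
  [0.01,0,0],
  [0.01,0,0],
  [0.01,0,0],
  [0.01,0,0],
  [0.01,0,0],
  [0.01,0,0],
  [0,0,0],
], spin=[0,0,0,0,0,0,0,0])

```text
time: 4.2
tool_pos: [576.9, -164.7, 36.6]
tcp_rot: [-3.14, 0.015, -0.053]
contact_force: [-28.3, -0.8, 18.6]
grip_width: 39.9
finger_force: 14.2
```

Run:
```python
from h import *
st(); d=cap('wrist','w2'); s=cap('scene','s2')
im=s['frame'][160:305,200:400]
a=cv2.resize(im,None,fx=2.8,fy=2.8,interpolation=cv2.INTER_CUBIC)
b=cv2.resize(d['frame'][:300],(560,300)); c=np.zeros((a.shape[0]+b.shape[0]-110,560,3),np.uint8)
c=np.vstack([a[:, :560][:290],b[:300]]); cv2.imwrite('pics/c2.png',c)
```

```text
t 4.2 rack [-103.7 -136.6] z 36.6 yaw -0.0527 F [-28.3  -0.8  18.6] grip 39.9
```

View pics/c2.png

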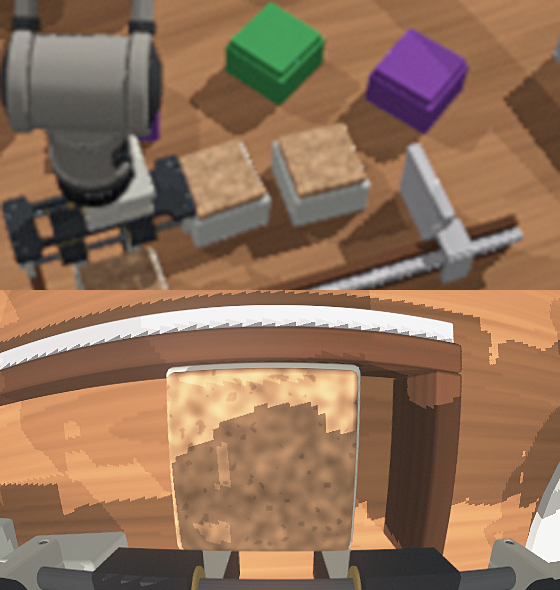

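servo_tool([
  [-0.08,0,0],
  [-0.24,0,0],
  [-0.26,0,0],
  [0,-0.2,0],
  [0,-0.25,0],
  [0,-0.25,0],
  [0,-0.03,0],
  [0,0,0],
], spin=[0,0,0,0,0,0,0,0])

```text
time: 5.3
tool_pos: [476.6, -13.0, 36.9]
tcp_rot: [3.141, -0.002, -0.052]
contact_force: [0.1, -0.2, 0.4]
grip_width: 39.8
finger_force: 0.0
```

Run:
```python
from h import *
st()
```

```text
t 5.3 rack [-211.9    9.5] z 36.9 yaw -0.0522 F [ 0.1 -0.2  0.4] grip 39.8
```

servo_tool([
  [0.06,0,0.02],
  [0.065,0,0],
  [0.065,0,0],
  [0.065,0,0],
  [0.065,0,0],
  [0.065,0,0],
  [0.065,0,0],
  [0.05,0,0],
], spin=[0,0,0,0,0,0,0,0])

```text
time: 6.3
tool_pos: [576.6, -18.4, 32.6]
tcp_rot: [3.141, -0.0, -0.053]
contact_force: [-4.3, 0.1, 1.1]
grip_width: 40.2
finger_force: 1.6
```

servo_tool([
  [0.01,0,0],
  [0.01,0,0],
  [0.01,0,0],
  [0.01,0,0],
  [0.01,0,0],
  [0,0,0],
  [0,0,0],
  [0,0,0],
], spin=[0,0,0,0,0,0,0,0])

```text
time: 7.3
tool_pos: [584.2, -18.8, 32.8]
tcp_rot: [3.142, 0.003, -0.053]
contact_force: [-8.9, 0.0, 5.7]
grip_width: 39.7
finger_force: 4.2
```

Run:
```python
from h import *
st()
```

```text
t 7.3 rack [-104.1    9.5] z 32.8 yaw -0.0531 F [-8.9  0.   5.7] grip 39.7
```

servo_tool([
  [-0.06,0,0],
  [-0.22,0,0],
  [-0.22,0,0],
  [0,-0.15,0],
  [0,-0.21,0],
  [0,-0.21,0],
  [0,0,0],
  [0.04,0,0],
], spin=[0,0,0,0,0,0,0,0])

```text
time: 8.3
tool_pos: [499.9, 99.7, 32.8]
tcp_rot: [3.141, -0.001, -0.053]
contact_force: [-0.3, 0.0, -0.3]
grip_width: 39.9
finger_force: 0.0
```

servo_tool([
  [0.06,0,0],
  [0.06,0,0],
  [0.06,0,0],
  [0.06,0,0],
  [0.06,0,0],
  [0.06,0,0],
  [0.04,0,0],
  [0,0,0],
], spin=[0,0,0,0,0,0,0,0])

```text
time: 9.3
tool_pos: [581.0, 95.5, 32.6]
tcp_rot: [-3.142, -0.002, -0.053]
contact_force: [0.4, -0.6, 0.5]
grip_width: 39.4
finger_force: 0.0
```

Run:
```python
from h import *
st()
```

```text
t 9.3 rack [-113.4  123.4] z 32.6 yaw -0.0535 F [ 0.4 -0.6  0.5] grip 39.4
```

servo_tool([
  [0.01,0,0],
  [0.01,0,0],
  [0.01,0,0],
  [0.01,0,0],
  [0.01,0,0],
  [0,0,0],
  [0,0,0],
  [0,0,0],
], spin=[0,0,0,0,0,0,0,0])

```text
time: 10.3
tool_pos: [590.0, 95.0, 32.8]
tcp_rot: [3.142, -0.001, -0.053]
contact_force: [-0.6, 0.0, -0.8]
grip_width: 39.9
finger_force: 0.3
```

Run:
```python
from h import *
st(); d=cap('wrist','w3'); s=cap('side','d3')
```

```text
t 10.3 rack [-104.4  123.5] z 32.8 yaw -0.0534 F [-0.6  0.  -0.8] grip 39.9
```

View pics/w3.png

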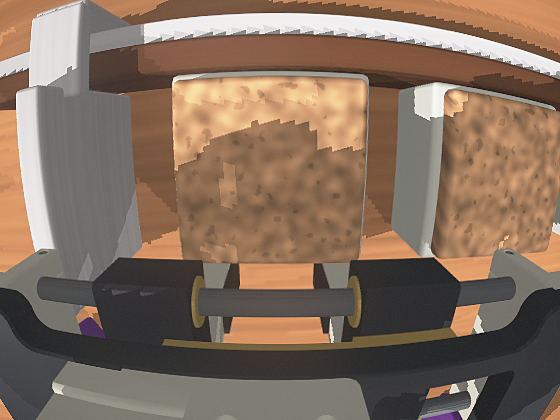

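Canister C is almost at the fence (top edge at row 75, fence front just above it). The bookend is at left, around columns 20–135. I'll finish pressing C in, then check where the box is.

servo_tool([
  [0.01,0,0],
  [0.01,0,0],
  [0.01,0,0],
  [0,0,0],
  [0,0,0],
  [0,0,0],
  [0,0,0],
  [0,0,0],
], spin=[0,0,0,0,0,0,0,0])

```text
time: 11.4
tool_pos: [590.0, 95.0, 32.8]
tcp_rot: [3.141, 0.012, -0.053]
contact_force: [-21.1, -0.1, 16.5]
grip_width: 40.2
finger_force: 10.6
```

Run:
```python
from h import *
st()
d=pickle.load(open('pics/s0.pkl','rb'))
for u,v in [(401,165),(429,192),(459,183),(427,155)]: print(rk(ray(d,u,v,85)))
```

```text
t 11.4 rack [-104.4  123.4] z 32.8 yaw -0.0528 F [-21.1  -0.1  16.5] grip 40.2
[-225.80352774  467.1777511 ]
[-96.49644191 501.57798926]
[-98.86454595 612.71263051]
[-238.50322728  571.69096936]
```

servo_tool([
  [-0.15,0,0],
  [0,0,-0.25],
  [0,0,-0.25],
  [0.1,-0.2,0],
  [0.1,-0.2,0],
  [0.1,-0.2,0],
  [0.1,-0.17,0],
  [0,0,0],
], spin=[0,0,0,0,0,0,0,0], hand=-1)

```text
time: 12.4
tool_pos: [654.6, 248.2, 132.0]
tcp_rot: [-3.141, -0.001, -0.051]
contact_force: [0.2, -0.9, 0.5]
grip_width: 0.0
finger_force: 0.0
```

servo_tool([
  [0,0,0.2],
  [0,0,0.2],
  [0,0,0.07],
  [0,0.03,0],
  [0,0.05,0],
  [0,0.05,0],
  [0,0.05,0],
  [0,0.05,0],
], spin=[0,0,0,0,0,0,0,0])

```text
time: 13.4
tool_pos: [651.9, 199.4, 39.6]
tcp_rot: [-3.141, -0.002, -0.053]
contact_force: [0.3, 1.7, 0.1]
grip_width: 0.5
finger_force: 0.9
```

Run:
```python
from h import *
st()
```

```text
t 13.4 rack [-48.1 231. ] z 39.6 yaw -0.0535 F [0.3 1.7 0.1] grip 0.5
```

servo_tool([
  [0,0.05,0],
  [0,0.05,0],
  [0,0.05,0],
  [0,0.05,0],
  [0,0.05,0],
  [0,0.05,0],
  [0,0.05,0],
  [0,0.05,0],
], spin=[0,0,0,0,0,0,0,0])

```text
time: 14.4
tool_pos: [647.3, 119.9, 38.7]
tcp_rot: [-3.141, -0.001, -0.053]
contact_force: [2.3, 4.9, 0.4]
grip_width: 0.5
finger_force: 2.7
```

Run:
```python
from h import *
st()
s=cap('scene','s4');cv2.imwrite('pics/c4.png',cv2.resize(s['frame'][160:305,200:400],None,fx=4,fy=4,interpolation=cv2.INTER_CUBIC))
```

```text
t 14.4 rack [-48.4 151.4] z 38.7 yaw -0.0532 F [2.3 4.9 0.4] grip 0.5
```

View pics/c4.png

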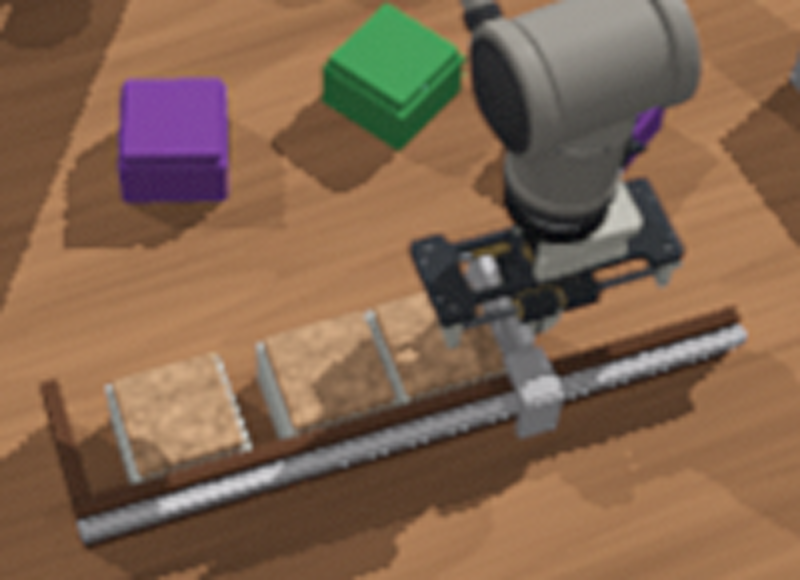

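The picture shows the bookend pushing C and B together along the fence, with A still apart at about (180,420). All three are still flush. I'll keep pushing.

servo_tool([
  [0,0.04,0],
  [0,0.04,0],
  [0,0.04,0],
  [0,0.04,0],
  [0,0.04,0],
  [0,0.03,0],
  [0,0.01,0],
  [0,0.01,0],
], spin=[0,0,0,0,0,0,0,0])

```text
time: 15.45
tool_pos: [644.8, 71.0, 38.8]
tcp_rot: [-3.14, -0.001, -0.053]
contact_force: [3.4, 7.2, 0.7]
grip_width: 0.2
finger_force: 3.8
```

servo_tool([
  [0,0.01,0],
  [0,0.01,0],
  [0,0.01,0],
  [0,0,0],
  [0,0,0],
  [0,0,0],
  [0,0,0],
  [0,0,0],
], spin=[0,0,0,0,0,0,0,0])

```text
time: 16.45
tool_pos: [644.5, 64.8, 38.7]
tcp_rot: [-3.141, -0.001, -0.053]
contact_force: [2.7, 5.6, -0.1]
grip_width: 0.5
finger_force: 3.1
```

Run:
```python
from h import *
st()
```

```text
t 16.45 rack [-48.4  96.1] z 38.7 yaw -0.053 F [ 2.7  5.6 -0.1] grip 0.5
```

servo_tool([
  [0,0.01,0],
  [0,0.01,0],
  [0,0.01,0],
  [0,0.01,0],
  [0,0,0],
  [0,0,0],
  [0,0,0],
  [0,0,0],
], spin=[0,0,0,0,0,0,0,0])

```text
time: 17.45
tool_pos: [644.3, 59.4, 38.8]
tcp_rot: [-3.138, -0.001, -0.052]
contact_force: [4.4, 15.7, -0.3]
grip_width: 0.3
finger_force: 8.0
```

Run:
```python
from h import *
st()
```

```text
t 17.45 rack [-48.3  90.8] z 38.8 yaw -0.0524 F [ 4.4 15.7 -0.3] grip 0.3
```

servo_tool([
  [0,-0.06,0],
  [0,-0.1,0],
  [0,0,-0.25],
  [0,0,-0.25],
  [0,0,-0.1],
  [-0.2,0.15,0],
  [-0.25,0.25,0],
  [-0.25,0.25,0],
], spin=[0,0,0,0,0,0,0,0])

```text
time: 18.45
tool_pos: [509.2, -23.8, 158.5]
tcp_rot: [3.141, 0.001, -0.052]
contact_force: [-0.1, -1.6, 0.5]
grip_width: 0.5
finger_force: 0.0
```

servo_tool([
  [-0.1,0.25,0],
  [0,0.1,0],
  [0,0,0],
  [0,0,0],
  [0,0,0],
  [0,0,0],
  [0,0,0],
  [0,0,0],
], spin=[0,0,0,0,0,0,0,0], hand=-0.13)

```text
time: 19.45
tool_pos: [487.3, -92.0, 158.7]
tcp_rot: [3.141, 0.0, -0.053]
contact_force: [0.0, -0.3, 0.2]
grip_width: 40.0
finger_force: 0.0
```

Run:
```python
from h import *
st()
s=cap('scene','s5')['frame'][200:305,200:340];w=cap('wrist','w5')['frame'][:300]
cv2.imwrite('pics/c5.png',np.vstack([cv2.resize(s,None,fx=4,fy=4,interpolation=cv2.INTER_CUBIC)[130:],w]))
```

```text
t 19.45 rack [-197.1  -68.7] z 158.7 yaw -0.0531 F [ 0.  -0.3  0.2] grip 40.0
```

View pics/c5.png

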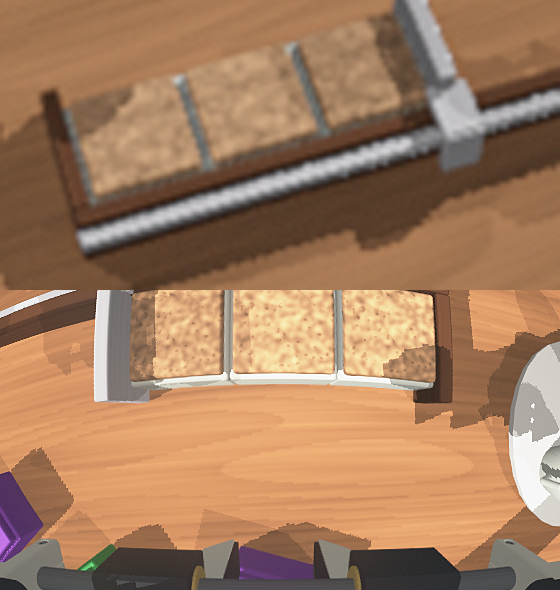

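The row looks closed in both views: cheek, canisters and bookend touching, and no gaps between lid edges beyond the lid inset. I'll press each canister gently against the fence to be sure it's flush.

servo_tool([
  [0,0.02,0.25],
  [0,0,0.25],
  [0,0,0.12],
  [0.2,0,0],
  [0.2,0,0],
  [0.02,0,0],
  [0,0,0],
  [0,0,0],
], spin=[0,0,0,0,0,0,0,0])

```text
time: 20.55
tool_pos: [569.7, -100.5, 34.6]
tcp_rot: [-3.141, 0.001, -0.054]
contact_force: [-0.3, 0.2, -0.3]
grip_width: 40.0
finger_force: 0.0
```

servo_tool([
  [0.01,0,0],
  [0.01,0,0],
  [0.01,0,0],
  [0.01,0,0],
  [0.01,0,0],
  [0,0,0],
  [0,0,0],
  [0,0,0],
], spin=[0,0,0,0,0,0,0,0])

```text
time: 21.55
tool_pos: [580.1, -101.1, 34.6]
tcp_rot: [-3.142, 0.002, -0.053]
contact_force: [-5.5, 0.5, 3.5]
grip_width: 39.8
finger_force: 2.6
```

Run:
```python
from h import *
st()
```

```text
t 21.55 rack [-103.9  -72.9] z 34.6 yaw -0.0531 F [-5.5  0.5  3.5] grip 39.8
```

servo_tool([
  [0.01,0,0],
  [0,0,0],
  [-0.06,0,0],
  [0,0.22,0],
  [0,0.22,0],
  [0.05,0,0],
  [0.01,0,0],
  [0.01,0,0],
], spin=[0,0,0,0,0,0,0,0])

```text
time: 22.55
tool_pos: [575.6, -190.1, 34.2]
tcp_rot: [3.14, 0.01, -0.052]
contact_force: [-23.0, -10.3, 11.6]
grip_width: 39.9
finger_force: 11.5
```

servo_tool([
  [0,0,0],
  [0,0,0],
  [-0.06,0,0],
  [0,-0.29,0],
  [0,-0.29,0],
  [0,-0.29,0],
  [0.05,0,0],
  [0.01,0,0],
], spin=[0,0,0,0,0,0,0,0])

```text
time: 23.55
tool_pos: [584.6, -11.4, 33.6]
tcp_rot: [-3.138, 0.012, -0.051]
contact_force: [-17.2, 10.7, 9.5]
grip_width: 40.0
finger_force: 9.1
```

servo_tool([
  [0.01,0,0],
  [0,0,0],
  [0,0,0],
  [0,0,0],
  [0,0,0],
  [0,0,0],
  [0,0,0],
  [0,0,0],
], spin=[0,0,0,0,0,0,0,0])

```text
time: 24.55
tool_pos: [584.5, -11.7, 33.4]
tcp_rot: [-3.137, 0.016, -0.052]
contact_force: [-19.5, 13.2, 12.1]
grip_width: 40.0
finger_force: 10.5
```

Run:
```python
from h import *
st()
```

```text
t 24.55 rack [-104.2   16.6] z 33.4 yaw -0.0519 F [-19.5  13.2  12.1] grip 40.0
```

servo_tool([
  [-0.06,0,0],
  [-0.1,0,0],
  [0,0,-0.25],
  [0,0,-0.25],
  [0.2,-0.2,0],
  [0.2,-0.2,0],
  [0.02,-0.16,0],
  [0,0,0],
], spin=[0,0,0,0,0,0,0,0], hand=-1)

```text
time: 25.55
tool_pos: [649.9, 95.5, 134.2]
tcp_rot: [-3.141, -0.001, -0.05]
contact_force: [-0.2, -0.6, 0.4]
grip_width: 0.5
finger_force: 0.0
```

servo_tool([
  [0,0,0.2],
  [0,0,0.2],
  [0,0,0.07],
  [0,0,0],
  [0,0.04,0],
  [0,0.04,0],
  [0,0.04,0],
  [0,0,0],
], spin=[0,0,0,0,0,0,0,0])

```text
time: 26.55
tool_pos: [648.3, 68.6, 41.2]
tcp_rot: [3.141, -0.001, -0.054]
contact_force: [0.2, 0.3, 0.1]
grip_width: 0.3
finger_force: 0.0
```

Run:
```python
from h import *
st()
```

```text
t 26.55 rack [-44.7 100.1] z 41.2 yaw -0.0544 F [0.2 0.3 0.1] grip 0.3
```

servo_tool([
  [0,0.01,0],
  [0,0.01,0],
  [0,0.01,0],
  [0,0.01,0],
  [0,0.01,0],
  [0,0,0],
  [0,0,0],
  [0,0,0],
], spin=[0,0,0,0,0,0,0,0])

```text
time: 27.55
tool_pos: [647.5, 59.3, 40.5]
tcp_rot: [3.141, 0.0, -0.053]
contact_force: [0.0, 0.6, 0.3]
grip_width: 0.7
finger_force: 0.0
```

Run:
```python
from h import *
st()
```

```text
t 27.55 rack [-45.1  90.9] z 40.5 yaw -0.0533 F [0.  0.6 0.3] grip 0.7
```

servo_tool([
  [0,0.01,0],
  [0,0.01,0],
  [0,0,0],
  [0,0,0],
  [0,0,0],
  [0,0,0],
  [0,0,0],
  [0,0,0],
], spin=[0,0,0,0,0,0,0,0])

```text
time: 28.55
tool_pos: [647.5, 59.2, 40.6]
tcp_rot: [-3.137, -0.001, -0.052]
contact_force: [2.3, 14.6, -0.3]
grip_width: 0.3
finger_force: 7.1
```

Run:
```python
from h import *
st()
```

```text
t 28.55 rack [-45.1  90.7] z 40.6 yaw -0.0524 F [ 2.3 14.6 -0.3] grip 0.3
```

Snug: the force rose to 14.6 N with no travel. Next I'll withdraw and take a last look.

servo_tool([
  [0,-0.06,0],
  [0,-0.12,0],
  [0,0,-0.25],
  [0,0,-0.25],
  [0,0,-0.1],
  [-0.25,0.1,0],
  [-0.25,0.2,0],
  [-0.25,0.2,0],
], spin=[0,0,0,0,0,0,0,0])

```text
time: 29.55
tool_pos: [495.2, 1.5, 160.8]
tcp_rot: [3.141, -0.001, -0.052]
contact_force: [1.0, -0.5, 0.5]
grip_width: 0.8
finger_force: 0.0
```

servo_tool([
  [-0.1,0.2,-0.2],
  [0,0.2,-0.2],
  [0,0,0],
  [0,0,0],
  [0,0,0],
  [0,0,0],
  [0,0,0],
  [0,0,0],
], spin=[0,0,0,0,0,0,0,0])

```text
time: 30.55
tool_pos: [472.4, -77.2, 240.5]
tcp_rot: [-3.142, 0.0, -0.053]
contact_force: [0.2, -0.1, -0.6]
grip_width: 0.7
finger_force: 0.0
```

Run:
```python
from h import *
st()
w=cap('wrist','w6')['frame'][:200]; s=cap('scene','s6')['frame'][100:310,60:340]
cv2.imwrite('pics/c6.png',np.vstack([cv2.resize(s,(560,420))[80:],cv2.resize(w[:,80:480],(560,270))]))
```

```text
t 30.55 rack [-212.7  -54.7] z 240.5 yaw -0.053 F [ 0.2 -0.1 -0.6] grip 0.7
```

View pics/c6.png

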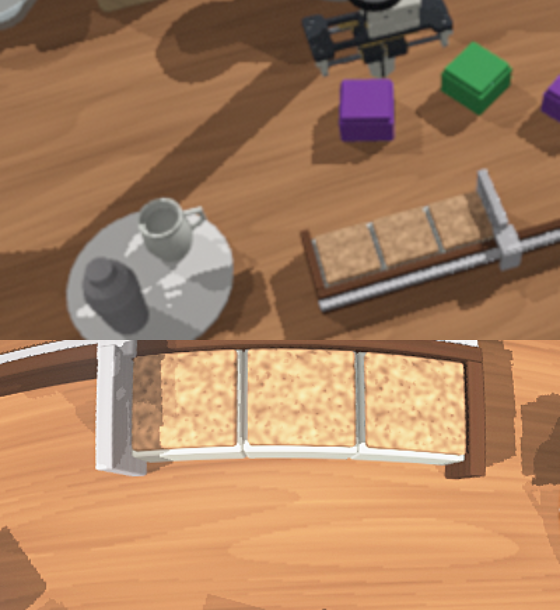

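The row is closed and flush. The bookend (column 115) and cheek (column 470) both touch the canisters, and the shaker and jug are undisturbed.

```bash
python3 -c "
from plant import workorder
print(workorder.close_job())"
```

```text
the job is handed in; nothing more can be done
None
```

The three white canisters stand flush and square against the fence, without gaps from cheek to bookend, with the bookend snug; the shaker and jug look untouched, I never went near the box, and I handed the job in at about 31 s (no verdict was returned).

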